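# Push a hard-case cell under the spring flap of its test dock

## Task

Press the dock's side paddle down with one fingertip to hold the spring flap open, and with the other fingertip push the cell along its lane under the flap until its terminals meet the contact block. Keep the paddle held down until the cell is fully home, then let go so that the flap shuts behind the cell. Only push: do not lift or tip the cell, and leave the other things where they are.

Things in the scene. Friction and masses are not known exactly. Their poses are not given: they have to be found in the camera images.
- dock: Low test dock fixed to the bench. Origin: bench top, middle line of the cell's lane, below the front face of the flap's lip. x runs along the lane away from the robot (pushing direction), y left, z up. Base plate 5 mm thick, x -150 to +95 mm. Guide rails 6 mm thick, tops z 22 mm, inner faces y -30.5 and +30.5 mm; the lane's near end is open.
- contact (a point): Centre of the black contact block's face, which closes the lane's far end: dock x 79, y 0, z 17 mm; block top z 35 mm. The cell is home when its terminals touch this face.
- flap (a joint): Angle of the spring flap, a stiff steel rocker: 0 shut, 0.38 rad open stop. Hinge line parallel to the lane at dock y 41.5, z 32 mm. Paddle (left) pressed down lifts cover and lip (right). About 3 N at the paddle's middle starts it, under 5 N holds it fully open; let go, it snaps shut. The cell clears the lip from about 0.2 rad; pushing the cell against the shut flap does not open it.
- lip (a point): Centre of the bottom edge of the flap's lip, 4 mm thick (dock x 0 to 4), y -32 to -16 mm, bottom z 20 mm when shut, blocking the cell. It hangs from a strip (same width, top z 37 mm; open, up to 66 mm and inner edge at y -12 mm). Left of that strip the lane is open above as far as x 26 mm, where the cover begins: room for the pushing finger. The lip drops behind a cell that is home.
- paddle (a point): Centre of the top of the paddle, a flat rubber-topped plate outside the left rail, 158 mm along the lane (dock x -135 to +23 mm) by 40 mm (y 52 to 91 mm). Shut: this point at dock x -56, y 72, z 29.5 mm, outer edge tilted 0.19 rad up; fully pressed: z about 18 mm, tilted 0.19 rad down. May be pressed anywhere along its length; a fingertip can slide along it while pressing.
- cell_center (a point): Centre of the hard-case cell: loose plain aluminium block 66 mm long (along the lane), 56 wide, 24 tall, 0.13 to 0.25 kg, lying flat on the base plate (z 5 to 29 mm). Near end 33 mm behind this point; two brass terminals end 37 mm ahead of it. Starts 48 to 75 mm before the dock's origin along dock x; home it is 42 mm past it (near end at x 9 mm).
- cell: The same cell; origin at the centre of its underside, z up.
- cot_tin: Bystander: the round white tin on the right, in front of the tester (another one at the back is fixed), 68 mm across, 34 mm tall, loose; origin at the centre of its underside.
- kapton_tape: Bystander: roll of amber tape lying flat, 68x74x12 mm, loose; origin at its underside.
- foam_pad: Bystander: black foam block 30x52x12 mm, loose; origin at the centre of its underside.
Not all that is in view belongs to the job. What is shaped like the cell but brown or red is not meant.

How it is judged:
By the outcome, as a careful person would: the job done as asked, in the order asked, and still so for the second after the job is handed in, with the robot touching nothing.
It also fails if it takes over 40 s, if anything falls off the work surface, if the arm or the gripper's body presses on something with over 40 N, if the wrist force passes 120 N, or if a joint passes its speed limit or range.

## Robot

A 6-joint arm with a two-finger parallel gripper is mounted at the origin on a cart in front of the work surface, level with it; the furniture and walls round the work are solid. World frame = base frame: x ahead of the robot, y to its left, z up, the work surface at z = 0. Lengths are in m, angles in rad, forces in N, time in s.
With the tool pointing down it reaches from about 0.35 to 0.775 m from the base axis. Payload 7.3 kg.
Tool frame: the origin (TCP) lies at the very end of the fingers, on their centre line; the grasp point (between the pads) lies 19 mm behind it; z points along the fingers, y is the direction in which the jaws open and shut (so a half turn about z gives the same grasp; the last joint's range is limited). The gripper opens to 92 mm and grips with 3 to 60 N. Pads are 19 mm wide; open, the fingers measure 130 mm over their backs; the gripper's body (75 mm by 190 mm) begins 47 mm behind the grasp point.
Start: joints at [-1.392, 0.342, 1.524, -0, 1.275, -0.146], TCP at [0.168, -0.498, 0.227] pointing down, gripper open.
Joint ranges: [-2.53, 2.53], [-0.77, 2.02], [0.04, 2.7], [-1, 4.14], [0.28, 2.66], [-3.11, 3.11]. Speed limits (rad/s): [2.57, 2.57, 3.14, 3.14, 3.14, 3.14].

## Interface

Orientations are given as [roll, pitch, yaw] about the fixed x, y, z axes, in that order (R = Rz(yaw) Ry(pitch) Rx(roll)).
In Python, from cell import observe, read_camera, camera_info, hand_in gives the robot as it stands.
- The arm moves only by the tool jog_arm, never from a script. Its argument "rows" is one flat list of numbers, 5 for each row, row after row: the finger opening in mm, from 0 to 91.8, then the shift along the tool's x, y, z in mm, then the turn about the tool's z in degrees. In form: [gripper, tx, ty, tz, roll, gripper, tx, ty, tz, roll, ...]. A call has 1 to 20 rows; each row shifts and turns the commanded pose from where the row before left it, along the tool's axes as they then stand; what a row does not reach is not made up. A row lasts 1/10 s, in which the tool goes at most 50 mm and 8.59 degrees, less where a joint would pass 70% of its speed; a pose out of reach is approached as far as the arm can. A call with a gripper value outside its range is refused whole. The fingers move at their own pace and stop on an object; "grip_force" is the grip in N (left out, the last holds). Time passes only in rows, so rows that do not move let the fingers close. It gives the time, the measured TCP pose, the force and the opening at its end, in the units of the state.
- observe(): the state, without advancing time (a new reading comes with each control period).
- read_camera(name): name is "side" or "top"; returns (picture, depth): 420x560x3 uint8, red, green, blue; 420x560 float32, m along the optical axis (not along the pixel's ray), 0 where there is no reading.
- camera_info(name): a dict with "fx", "fy", "cx", "cy" (pixels), "distortion" ([k1, k2, p1, p2, k3] as OpenCV has them; the pictures are not rectified), "extrinsics" (4x4, takes a point from camera to world coordinates). Camera axes: x right, y up, looking along -z (the intrinsics and any distortion apply to the point x, -y, -z); pixel columns grow to the right and rows downward; lengths in m; the calibration is good to about 2 mm. A picture is of the moment at which its call begins. camera_info takes no time and is no camera call.
- hand_in(): hands the job in, once; it reports no verdict.
The state is a dict: "time": time; "qpos": joint angles; "qvel": joint speeds; "joint_efforts": joint torques, N m; "tool_pos": TCP position; "tool_rot": TCP orientation; "contact_force": force on the tool from outside, world axes, zero at the start; "torque": the same for the moment, N m; "opening": finger opening in m.
Only numpy, scipy, OpenCV 4.12 (cv2) and the standard library are available. Lean on these libraries where they do the work, as an engineer would, in place of code of your own. Each camera call takes 0.05 s, during which the arm holds its last target. There are 200 camera calls.

## Working session

There is one attempt and no reset: what is moved stays moved. The work goes in short steps, Python scripts to look and compute and a tool call to move; the robot and the scene stay as the last step left them, time stands still between calls to the robot, and variables do not carry over. Pictures are saved under pics/ and viewed, about 8 in all and at most 12, crops included, and the job is handed in when it is done.

Besides the shell and the picture viewer there is one more tool, called as name(argument=value, ...) on one line, values as JSON. jog_arm: Moves the arm, as the interface text tells. Its arguments: {"type":"object","properties":{"rows":{"type":"array","items":{"type":"number"}},"grip_force":{"type":"number"}},"required":["rows"]}

```bash
ls; mkdir -p pics; python3 - <<'E'
from cell import *
import cv2,numpy as np
print(observe())
for n in ("top","side"):
    p,d=read_camera(n); np.savez(f"{n}0.npz",p=p,d=d); cv2.imwrite(f"pics/{n}0.png",p[:,:,::-1])
    c=camera_info(n); print(n,{k:np.round(v,4).tolist() for k,v in c.items()})
E
```

```text
pics
{'time': 0.0, 'qpos': array([-1.39200798e+00,  3.42695783e-01,  1.52500194e+00, -1.20903912e-05,
        1.27536878e+00, -1.45997366e-01]), 'qvel': array([ 0.00025367, -0.00225511, -0.00093002, -0.00045768, -0.00065991,
       -0.00015704]), 'joint_efforts': array([ 7.28538489e-04, -4.31237698e+01, -2.44220603e+01,  7.17666792e-02,
        5.58863534e-02, -1.37028305e-04]), 'tool_pos': array([ 0.16747897, -0.49715656,  0.22606419]), 'tool_rot': array([-3.14013280e+00, -2.02975987e-04,  3.24789091e-01]), 'contact_force': array([ 0.04554032,  0.9449855 , -0.1884944 ]), 'torque': array([ 0.02479559, -0.01006033, -0.04491119]), 'opening': 0.09180407919067855}
top {'fx': 419.5521, 'fy': 419.5521, 'cx': 287.0188, 'cy': 197.0669, 'distortion': [0.019, 0.0, 0.0, 0.0, 0.0], 'extrinsics': [[0.0089, 0.998, -0.0623, 0.508], [-1.0, 0.0091, 0.0019, 0.0644], [0.0025, 0.0623, 0.9981, 0.9488], [0.0, 0.0, 0.0, 1.0]]}
side {'fx': 379.8565, 'fy': 379.8565, 'cx': 275.5192, 'cy': 212.0024, 'distortion': [-0.1071, 0.0, 0.0, 0.0, 0.0], 'extrinsics': [[-0.9989, -0.0276, 0.0388, 0.6018], [0.0475, -0.6413, 0.7658, 0.7352], [0.0037, 0.7668, 0.6419, 0.6188], [0.0, 0.0, 0.0, 1.0]]}
```

View pics/top0.png

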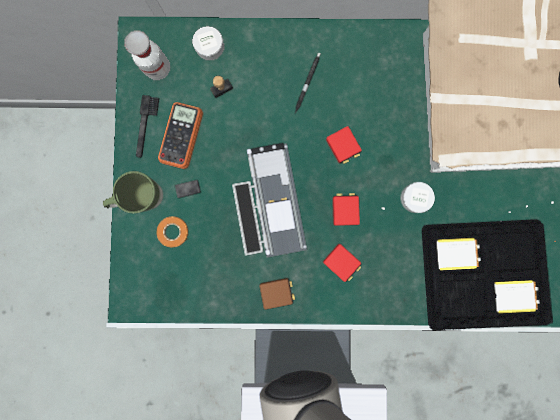

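View pics/side0.png

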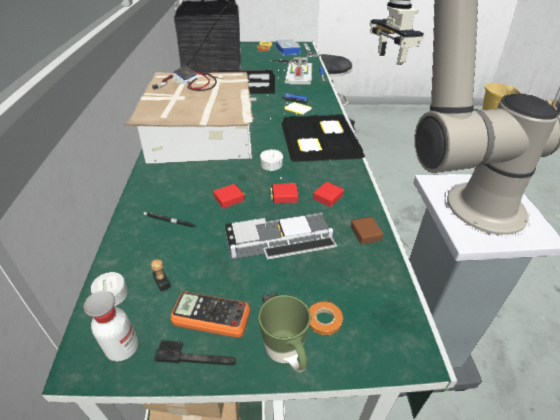

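Top view: the dock is at about (275,200), its lane running up the picture with a slight tilt. The cell is the white block at (281,215), and the paddle is on the left at (247,218). Next I'll zoom in.

```bash
cat > h.py <<'E'
from cell import *
import cv2,numpy as np
def ray(n,px):
    c=camera_info(n);K=np.array([[c["fx"],0,c["cx"]],[0,c["fy"],c["cy"]],[0,0,1]])
    u=cv2.undistortPoints(np.array(px,float).reshape(-1,1,2),K,np.array(c["distortion"])).reshape(-1,2)
    E=np.array(c["extrinsics"]);d=np.c_[u[:,0],-u[:,1],-np.ones(len(u))]
    return E[:3,3],d@E[:3,:3].T
def plane(n,px,z):
    o,d=ray(n,px);return o+d*((z-o[2])/d[:,2])[:,None]
def withdepth(n,px,D):
    o,d=ray(n,px);return np.array([o+dd*D[int(round(y)),int(round(x))] for dd,(x,y) in zip(d,np.reshape(px,(-1,2)))])
def crop(n,p,x0,y0,w,h,s,f):
    cv2.imwrite(f,cv2.resize(p[y0:y0+h,x0:x0+w,::-1],None,fx=s,fy=s,interpolation=cv2.INTER_CUBIC))
E
python3 - <<'E'
from h import *
z=np.load("top0.npz");p=z["p"];d=z["d"]
crop("top",p,220,135,100,130,4.6,"pics/c1.png")
hsv=cv2.cvtColor(p,cv2.COLOR_RGB2HSV)
m=((hsv[...,2]>215)&(hsv[...,1]<30)).astype(np.uint8);m[:, :255]=0;m[:,315:]=0;m[:140]=0;m[265:]=0
for c in cv2.findContours(m,0,2)[0]:
    if cv2.contourArea(c)>100:
        r=cv2.minAreaRect(c);b=cv2.boxPoints(r);print(r);print(plane("top",b,.029).round(4),plane("top",[r[0]],.029).round(4),withdepth("top",[r[0]],d))
E
```

```text
((279.64031982421875, 215.93209838867188), (28.356966018676758, 24.844472885131836), 80.13418579101562)
[[0.5495 0.1109 0.029 ]
 [0.5594 0.0573 0.029 ]
 [0.4983 0.0461 0.029 ]
 [0.4886 0.0995 0.029 ]] [[0.5239 0.0785 0.029 ]] [[0.52387459 0.07844385 0.02941132]]
((271.12799072265625, 168.70401000976562), (33.80935287475586, 29.69498634338379), 79.69515228271484)
[[0.6585 0.1376 0.029 ]
 [0.6709 0.0731 0.029 ]
 [0.5972 0.0591 0.029 ]
 [0.5849 0.1233 0.029 ]] [[0.6278 0.0983 0.029 ]] [[0.62666886 0.0979523  0.03754285]]
```

View pics/c1.png

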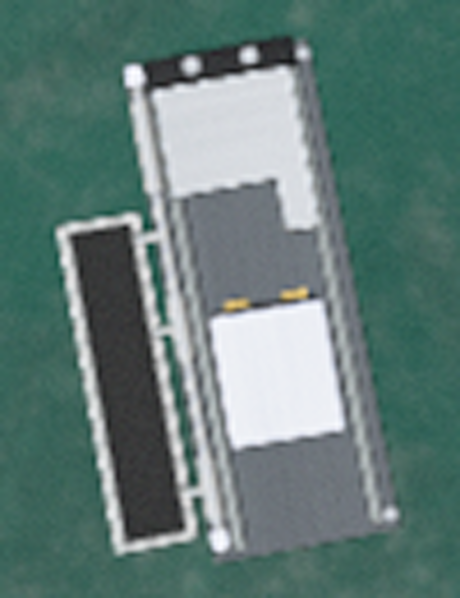

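The crop shows the paddle plate at crop (62..195, 215..550), the cell at (210..345, 300..445) with its terminals facing up the lane, the lip's front edge at about (302,229), the cover edge at about (228,187) and the rails on both sides.

```bash
python3 - <<'E'
from h import *
z=np.load("top0.npz");d=z["d"];p=z["p"]
f=lambda L:[(220+(x+.5)/4.6-.5,135+(y+.5)/4.6-.5) for x,y in L]
P=lambda L,zz:plane("top",f(L),zz).round(4)
print("lip front",P([(286,231),(319,227)],.037))
print("cover edge",P([(180,194),(274,181)],.037))
print("block far corners?",P([(140,90),(300,66)],.035))
print("railL top outer/inner far-near",P([(150,90),(225,545),(238,545)],.022))
print("railR inner far,near",P([(300,70),(375,520)],.022))
print("near base edge",P([(222,556),(395,524)],.005))
print("paddle corners outer far,near; inner far,near",P([(60,230),(119,551)],.033),P([(134,215),(194,535)],.026))
q=f([(95,300),(120,440),(90,240),(140,530)]);print("paddle depth",withdepth("top",q,d).round(4))
# fits of paddle black region
hsv=cv2.cvtColor(p,cv2.COLOR_RGB2HSV)
m=((hsv[...,2]<75)&(hsv[...,1]<60)).astype(np.uint8);m[:,:228]=0;m[:,268:]=0;m[:178]=0;m[258:]=0
c=max(cv2.findContours(m,0,2)[0],key=cv2.contourArea);r=cv2.minAreaRect(c);b=plane("top",cv2.boxPoints(r),.0295);print("rubber",r,b.round(4),b.mean(0))
# cell with soft thresholds
m=((hsv[...,2]>190)&(hsv[...,1]<40)).astype(np.uint8);m[:,:262]=0;m[:,298:]=0;m[:201]=0;m[235:]=0
c=max(cv2.findContours(m,0,2)[0],key=cv2.contourArea);r=cv2.minAreaRect(c);b=plane("top",cv2.boxPoints(r),.029);print("cell",r,b.round(4),b.mean(0))
E
```

```text
lip front [[0.5916 0.0743 0.037 ]
 [0.5936 0.0587 0.037 ]]
cover edge [[0.6087 0.1248 0.037 ]
 [0.6154 0.0803 0.037 ]]
block far corners? [[0.6586 0.1447 0.035 ]
 [0.6709 0.0684 0.035 ]]
railL top outer/inner far-near [[0.6608 0.141  0.022 ]
 [0.4424 0.1021 0.022 ]
 [0.4424 0.0959 0.022 ]]
railR inner far,near [[0.6713 0.0685 0.022 ]
 [0.4548 0.0307 0.022 ]]
near base edge [[0.4358 0.1042 0.005 ]
 [0.452  0.0203 0.005 ]]
paddle corners outer far,near; inner far,near [[0.5914 0.182  0.033 ]
 [0.4399 0.1516 0.033 ]] [[0.5996 0.1475 0.026 ]
 [0.4472 0.1167 0.026 ]]
paddle depth [[0.5583 0.1649 0.0315]
 [0.492  0.1521 0.0304]
 [0.5869 0.1677 0.0319]
 [0.4497 0.142  0.0307]]
rubber ((247.30401611328125, 217.6719970703125), (66.90316009521484, 12.164209365844727), 79.69515228271484) [[0.5891 0.1765 0.0295]
 [0.5941 0.1502 0.0295]
 [0.4505 0.122  0.0295]
 [0.4456 0.148  0.0295]] [0.51980169 0.14919509 0.0295    ]
cell ((279.6560363769531, 215.88424682617188), (28.732505798339844, 25.198869705200195), 79.99201965332031) [[0.5499 0.1114 0.029 ]
 [0.56   0.057  0.029 ]
 [0.4982 0.0456 0.029 ]
 [0.4881 0.0997 0.029 ]] [0.5240565 0.0784169 0.029    ]
```

Dock estimate: yaw about 10.7°, origin about (0.588, 0.089), cell at dock x about -65. The given distances agree with this (near edge -147 against -150, and paddle, lip and cell all agree). I'll use an opening of 59 mm with the TCP at dock y 41, so the fingers sit at y of about +80 and +2. First move: turn, then travel to above dock (-117, 41).

jog_arm(rows=[59,0,0,0,7.9,59,45,-20,0,0,59,45,-20,0,0,59,45,-20,0,0,59,45,-20,0,0,59,45,-20,0,0,59,45,-20,0,0,59,14,-42,0,0,59,14,-42,0,0,59,14,-42,0,0,59,14,-42,0,0,59,14,-42,0,0,59,14,-42,0,0,59,14,-42,0,0,59,14,-42,0,0,59,14,-42,0,0,59,11,-42,0,0,59,0,0,0,0,59,0,0,0,0,59,0,0,0,0], grip_force=30)

```text
time: 2.1
tool_pos: [0.467, 0.1078, 0.2265]
tool_rot: [3.141, 0.001, 0.186]
contact_force: [0.8, 0.3, 0.1]
opening: 0.0588
```

jog_arm(rows=[59,0,0,40,0,59,0,0,40,0,59,0,0,40,0,59,0,0,30,0,59,0,0,20,0,59,0,0,0,0,59,0,0,0,0])

```text
time: 2.8
tool_pos: [0.4675, 0.1076, 0.0571]
tool_rot: [3.141, 0.0, 0.185]
contact_force: [-0.2, -0.3, 1.0]
opening: 0.0589
```

```bash
python3 - <<'E'
from h import *
o=observe();print(o["tool_pos"],o["tool_rot"],o["opening"],o["contact_force"])
a,_=read_camera("top");b,_=read_camera("side")
A=cv2.resize(a[140:260,225:315],None,fx=4.4,fy=4.4,interpolation=cv2.INTER_CUBIC)
B=cv2.resize(b[190:280,200:360],None,fx=2.5,fy=2.5,interpolation=cv2.INTER_CUBIC)
o=np.zeros((528,800,3),np.uint8);o[:,:396]=A;o[:225,400:]=B
cv2.imwrite("pics/c2.png",o[:,:,::-1])
E
```

```text
[0.46749191 0.10758947 0.05709933] [3.14140832e+00 9.36142321e-05 1.85092410e-01] 0.058885023701043294 [-0.24966043 -0.26199347  1.03973203]
```

View pics/c2.png

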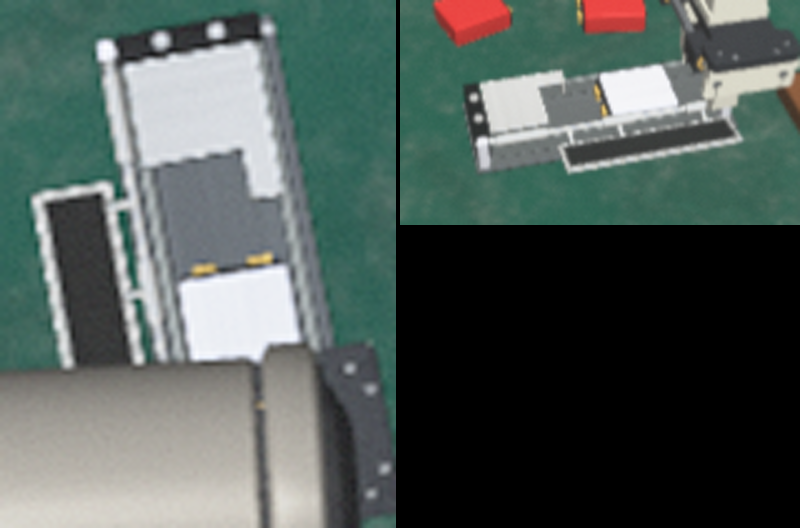

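The view shows the gripper over the near end of the lane. The left fingertip is above the near end of the paddle (side crop about (725,100)), and the right one is behind the cell. Now pressing down.

jog_arm(rows=[59,0,0,10,0,59,0,0,8,0,59,0,0,5,0,59,0,0,4,0,59,0,0,3,0,59,0,0,3,0,59,0,0,2,0,59,0,0,0,0,59,0,0,0,0])

```text
time: 3.8
tool_pos: [0.4673, 0.1085, 0.0219]
tool_rot: [3.141, -0.0, 0.187]
contact_force: [-0.9, -3.9, 5.0]
opening: 0.0591
```

jog_arm(rows=[59,0,0,1,0,59,0,0,1,0,59,0,0,0,0,59,0,0,0,0])

```text
time: 4.2
tool_pos: [0.4675, 0.1086, 0.02]
tool_rot: [3.141, -0.001, 0.187]
contact_force: [0.2, -3.6, 5.2]
opening: 0.0589
```

```bash
python3 - <<'E'
from h import *
o=observe();print(o["tool_pos"],o["opening"],o["contact_force"])
a,da=read_camera("top");b,_=read_camera("side")
A=cv2.resize(a[140:260,225:315],None,fx=4.4,fy=4.4,interpolation=cv2.INTER_CUBIC)
B=cv2.resize(b[190:280,200:360],None,fx=2.5,fy=2.5,interpolation=cv2.INTER_CUBIC)
o=np.zeros((528,800,3),np.uint8);o[:,:396]=A;o[:225,400:]=B
cv2.imwrite("pics/c3.png",o[:,:,::-1])
d0=np.load("top0.npz")["d"]
for q in [(280,165),(270,168),(262,170),(285,180)]: print(q,withdepth("top",[q],d0).round(4),withdepth("top",[q],da).round(4))
E
```

```text
[0.46751953 0.10862872 0.01998111] 0.05890831200270463 [ 0.17735279 -3.61539222  5.16147769]
(280, 165) [[0.6347 0.0786 0.0399]] [[0.6326 0.0784 0.0551]]
(270, 168) [[0.6286 0.1006 0.0346]] [[0.6265 0.0999 0.0506]]
(262, 170) [[0.6235 0.1178 0.0389]] [[0.6229 0.1175 0.0434]]
(285, 180) [[0.6021 0.0674 0.0379]] [[0.6    0.0673 0.0589]]
```

View pics/c3.png

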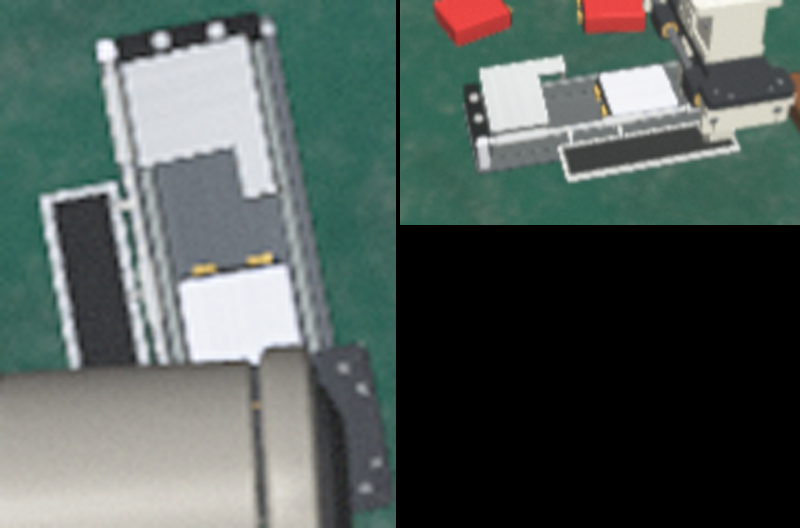

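The flap is open: the strip is raised 21 mm, which is about 0.33 rad, with 5 N on the paddle. Now pushing along the lane at a moderate speed.

jog_arm(rows=[59,0,0,0.5,0,59,2,0,0,0,59,4,0,0,0,59,4,0,0,0,59,5,0,0,0,59,5,0,0,0,59,5,0,0,0,59,5,0,0,0,59,5,0,0,0,59,5,0,0,0,59,5,0,0,0,59,5,0,0,0,59,5,0,0,0,59,5,0,0,0,59,5,0,0,0,59,0,0,0,0,59,0,0,0,0])

```text
time: 6.0
tool_pos: [0.5322, 0.121, 0.0196]
tool_rot: [3.141, -0.003, 0.187]
contact_force: [0.1, 2.5, 2.9]
opening: 0.0591
```

```bash
python3 - <<'E'
from h import *
o=observe();print(o["tool_pos"],o["tool_rot"],o["opening"],o["contact_force"],o["torque"])
a,da=read_camera("top");b,_=read_camera("side")
A=cv2.resize(a[140:260,225:315],None,fx=4.4,fy=4.4,interpolation=cv2.INTER_CUBIC)
B=cv2.resize(b[190:280,200:360],None,fx=2.5,fy=2.5,interpolation=cv2.INTER_CUBIC)
o=np.zeros((528,800,3),np.uint8);o[:,:396]=A;o[:225,400:]=B
cv2.imwrite("pics/c4.png",o[:,:,::-1])
E
```

```text
[0.53224475 0.12096625 0.01956073] [ 3.14146017e+00 -2.81044992e-03  1.86721609e-01] 0.059050260856494084 [0.07341617 2.54658295 2.87745943] [ 0.3426523   0.01652485 -0.01198095]
```

View pics/c4.png

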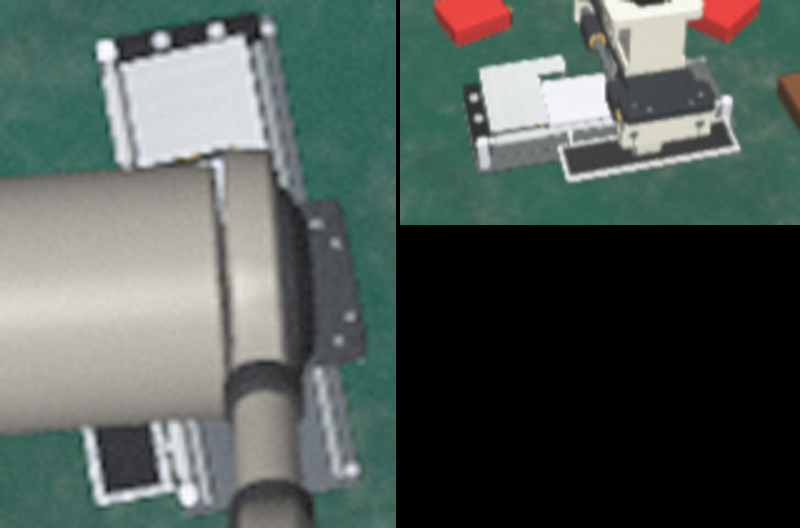

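The cell is moving and its terminals are at the cover's edge. In the side crop the strip at (555,62) is still raised. About 48 mm remain.

jog_arm(rows=[59,2,0,0,0,59,4,0,0,0,59,5,0,0,0,59,5,0,0,0,59,5,0,0,0,59,5,0,0,0,59,5,0,0,0,59,4,0,0,0,59,3,0,0,0,59,2,0,0,0,59,1,0,0,0,59,0,0,0,0,59,0,0,0,0])

```text
time: 7.4
tool_pos: [0.57, 0.1281, 0.0189]
tool_rot: [3.142, 0.003, 0.187]
contact_force: [-5.9, -0.3, 5.2]
opening: 0.0589
```

jog_arm(rows=[59,1,0,0,0,59,1,0,0,0,59,1,0,0,0,59,0,0,0,0])

```text
time: 7.8
tool_pos: [0.5741, 0.1289, 0.019]
tool_rot: [3.141, 0.001, 0.187]
contact_force: [-3.6, 0.0, 3.2]
opening: 0.0592
```

jog_arm(rows=[59,1,0,0,0,59,1,0,0,0,59,1,0,0,0,59,0,0,0,0])

```text
time: 8.2
tool_pos: [0.5774, 0.1295, 0.0192]
tool_rot: [3.142, -0.0, 0.187]
contact_force: [-3.6, 0.4, 3.5]
opening: 0.059
```

jog_arm(rows=[59,1,0,0,0,59,0.5,0,0,0,59,0,0,0,0])

```text
time: 8.5
tool_pos: [0.5788, 0.1298, 0.0192]
tool_rot: [3.142, -0.0, 0.187]
contact_force: [-4.0, 0.4, 3.0]
opening: 0.059
```

jog_arm(rows=[59,0.7,0,0,0,59,0.7,0,0,0,59,0,0,0,0])

```text
time: 8.8
tool_pos: [0.5795, 0.1299, 0.0192]
tool_rot: [3.142, 0.001, 0.187]
contact_force: [-6.1, 0.2, 4.6]
opening: 0.0589
```

jog_arm(rows=[59,0.7,0,0,0,59,0,0,0,0])

```text
time: 9.0
tool_pos: [0.5795, 0.1299, 0.0191]
tool_rot: [3.142, 0.003, 0.187]
contact_force: [-7.0, -0.8, 6.3]
opening: 0.059
```

jog_arm(rows=[59,0.7,0,0,0,59,0,0,0,0])

```text
time: 9.2
tool_pos: [0.5796, 0.1299, 0.0192]
tool_rot: [-3.142, 0.004, 0.187]
contact_force: [-10.3, -2.4, 8.5]
opening: 0.059
```

The TCP has stopped at dock x of about -0.7, where home was predicted, and the contact force is rising, so the cell is home. I'll back off with the paddle still held, so the finger doesn't drag the cell, then check with the side camera.

jog_arm(rows=[59,-1.5,0,0,0,59,-1.5,0,0,0,59,-2,0,0,0,59,0,0,0,0])

```text
time: 9.6
tool_pos: [0.5782, 0.1296, 0.02]
tool_rot: [3.141, -0.004, 0.187]
contact_force: [2.4, 1.4, 3.0]
opening: 0.0587
```

```bash
python3 - <<'E'
from h import *
o=observe();print(o["tool_pos"],o["contact_force"])
b,_=read_camera("side");a,_=read_camera("top")
B=cv2.resize(b[200:265,215:345],None,fx=6,fy=6,interpolation=cv2.INTER_CUBIC)
cv2.imwrite("pics/c5.png",B[:,:,::-1])
E
```

```text
[0.57821482 0.1295679  0.01996146] [2.38491388 1.38323609 2.96471058]
```

View pics/c5.png

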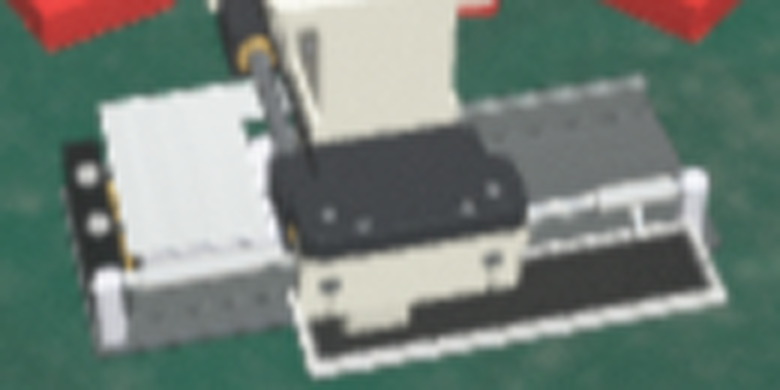

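The gold terminals (crop about (115,220)) sit against the black contact block, and the flap is still open. I'll back off a little more, then lift straight up to release the paddle.

jog_arm(rows=[59,-1.5,0,0,0,59,-1.5,0,0,0,59,0,0,0,0,59,0,0,-5,0,59,0,0,-8,0,59,0,0,-10,0,59,0,0,-20,0,59,0,0,-40,0,59,0,0,-40,0,59,0,0,-30,0,59,-40,0,0,0,59,-40,0,0,0,59,-40,0,0,0,59,-20,30,0,0,59,0,45,0,0,59,0,45,0,0,59,0,45,0,0,59,0,45,0,0,59,0,0,0,0,59,0,0,0,0])

```text
time: 11.7
tool_pos: [0.4743, -0.1042, 0.1722]
tool_rot: [-3.141, 0.001, 0.185]
contact_force: [-1.0, 1.0, 0.3]
opening: 0.0587
```

```bash
python3 - <<'E'
from h import *
o=observe();print(o["time"],o["tool_pos"],o["contact_force"])
a,da=read_camera("top");b,_=read_camera("side")
d0=np.load("top0.npz")["d"]
for q in [(280,165),(270,168),(285,180),(240,215)]: print(q,withdepth("top",[q],d0).round(4),withdepth("top",[q],da).round(4))
A=cv2.resize(a[140:260,225:315],None,fx=4.4,fy=4.4,interpolation=cv2.INTER_CUBIC)
B=cv2.resize(b[200:270,210:345],None,fx=2.96,fy=2.96,interpolation=cv2.INTER_CUBIC)[:, :400]
o=np.zeros((528,800,3),np.uint8);o[:,:396]=A;o[:B.shape[0],400:400+B.shape[1]]=B
cv2.imwrite("pics/c6.png",o[:,:,::-1])
E
```

```text
11.7 [ 0.47426855 -0.1042062   0.1721583 ] [-1.02324552  1.02688308  0.2765142 ]
(280, 165) [[0.6347 0.0786 0.0399]] [[0.6346 0.0786 0.0401]]
(270, 168) [[0.6286 0.1006 0.0346]] [[0.6278 0.1003 0.0409]]
(285, 180) [[0.6021 0.0674 0.0379]] [[0.6019 0.0674 0.0396]]
(240, 215) [[0.5251 0.165  0.0314]] [[0.5251 0.1649 0.0319]]
```

View pics/c6.png

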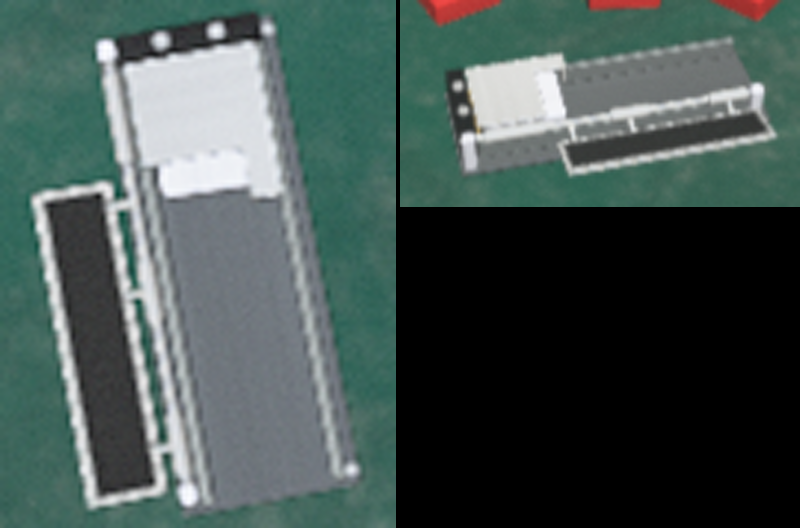

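The flap is shut and the cell is behind it. One numeric check on the cell's near edge before handing in (expected at dock x of about 9 mm).

```bash
python3 - <<'E'
from h import *
f=lambda L:[(225+(x+.5)/4.4-.5,140+(y+.5)/4.4-.5) for x,y in L]
y=np.radians(10.7);R=np.array([[np.cos(y),-np.sin(y)],[np.sin(y),np.cos(y)]])
D=lambda L,z:((plane("top",f(L),z)[:,:2]-[.588,.0893])@R*1000).round(1).tolist()
print("cell near",D([(165,198),(246,187)],.029),"lip",D([(252,199),(280,195)],.037),"cover",D([(150,163),(245,151)],.037))
E
```

```text
cell near [[9.6, 27.1], [7.9, -13.7]] lip [[0.7, -15.6], [0.2, -29.6]] cover [[27.3, 31.1], [24.8, -16.4]]
```

Near edge measures about 8.8 mm against 9 expected, so the cell is home and the flap is shut.

```bash
python3 -c "
from cell import *
print(hand_in())"
```

```text
the job is handed in; nothing more can be done
None
```

The cell is fully home with its terminals against the contact block, and the flap is shut behind it. I handed the job in at about 11.8 s of the 40 s limit.

I pressed the paddle with the left fingertip, which opened the flap to about 0.33 rad. The right fingertip then pushed the cell along its lane until the tool stopped at the predicted home position and the contact force rose to about 10 N. I backed off with the paddle still held, then lifted away to release it.

**Last checks:**
- **Cell:** its near edge measured at dock x of about 8.8 mm, against 9 mm expected. The side view, taken before I let go, showed the terminals at the contact block.
- **Flap:** its strip is back within about 2 mm of its original height, and the lip measured at x of about 0.5 mm.
- **Robot:** it stands clear of everything.
- **Other things:** the arm never came near the tin, tape or foam pad. I did not measure them again at the end.

None of the checks failed. One depth reading on the cover was 6 mm off its starting value, but that starting value was itself about 5 mm lower than its neighbours, so I took it as noise.

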